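# Mix the primer and set the sample boards up for spraying

### The job

Get the paint test ready: hold the squat paint tin upright on the mixer's round pad and press it fully down for a good second to mix it, then stand it upright on the middle of the cork coaster. Draw every white sample board straight up out of the metal storage rack by its top edge and stand it upright in the wooden spray stand, one board to a lane, foot on the lane's floor and centred across the stand; let no board fall over and leave the jar and the torch where they are.

Things in the scene. Friction and masses are not known exactly. Their poses are not given: they have to be found in the camera images.
- can: squat closed paint tin, plain grey metal with a rimmed lid, 64 mm diameter, 60 mm tall, bottom-heavy, 0.2 to 0.42 kg; origin at the centre of its underside, z up its axis. It stands upright on the bench and may be gripped round its body from above
- mixer: touch mixer, a grey box 126 x 126 mm, 54 mm high, fixed to the bench, with a round black rubber pad on top; origin at the centre of its underside, z up
- pad_top (a point): centre of the flat upper face of the mixer's round rubber pad (80 mm diameter), 78 mm above the bench when the pad is up; it moves down with the pad
- pad (a joint): how far the sprung pad is pressed down, m: 0 = up (at rest, also with the tin merely standing on it), 0.012 = fully down against its stop. The spring needs about 6 N to start moving and 16 N to reach the stop; it comes up again when released
- coaster: round cork coaster, 100 mm diameter, 3 mm thick, fixed flat on the bench; origin at the centre of its underside
- rack: storage rack, fixed: plywood base 270 (x) x 140 (y) x 12 mm, two aluminium cheeks along its x axis, tops 90 mm above the bench. Each has 5 vertical grooves 11 mm wide, 8 mm deep, open at the top, at x = -100, -50, 0, 50, 100 mm; a board stands across the rack, side edges in facing grooves, foot on the base, and comes out only upward. Origin: centre of the underside
- stand: spray stand, fixed: wooden base 280 (x) x 110 (y) x 12 mm with timber blocks, tops 62 mm above the bench; between them 5 lanes (slots 15 mm wide in x, 50 mm deep, running along y through the 90 mm wide blocks, open at both ends) at x = -100, -50, 0, 50, 100 mm. Origin: centre of the underside
- lane0 (a point): centre of the floor of lane 0 of the spray stand (12 mm above the bench, at x = -100 mm of the stand)
- lane1 (a point): centre of the floor of lane 1 of the spray stand (12 mm above the bench, at x = -50 mm of the stand)
- lane2 (a point): centre of the floor of lane 2 of the spray stand (12 mm above the bench, at x = 0 mm of the stand)
- lane3 (a point): centre of the floor of lane 3 of the spray stand (12 mm above the bench, at x = 50 mm of the stand)
- lane4 (a point): centre of the floor of lane 4 of the spray stand (12 mm above the bench, at x = 100 mm of the stand)
- board0: primed white sample board, 8 mm thick (x) x 100 mm wide (y) x 130 mm tall (z), 90 g, loose; origin at the centre of its lower edge, z up the board. It starts upright in a groove pair of the rack, 52 mm of it above the cheeks; may be absent (some starts have only 3 or 4 boards)
- board1: primed white sample board, 8 mm thick (x) x 100 mm wide (y) x 130 mm tall (z), 90 g, loose; origin at the centre of its lower edge, z up the board. It starts upright in a groove pair of the rack, 52 mm of it above the cheeks; may be absent (some starts have only 3 or 4 boards)
- board2: primed white sample board, 8 mm thick (x) x 100 mm wide (y) x 130 mm tall (z), 90 g, loose; origin at the centre of its lower edge, z up the board. It starts upright in a groove pair of the rack, 52 mm of it above the cheeks; may be absent (some starts have only 3 or 4 boards)
- board3: primed white sample board, 8 mm thick (x) x 100 mm wide (y) x 130 mm tall (z), 90 g, loose; origin at the centre of its lower edge, z up the board. It starts upright in a groove pair of the rack, 52 mm of it above the cheeks; may be absent (some starts have only 3 or 4 boards)
- board4: primed white sample board, 8 mm thick (x) x 100 mm wide (y) x 130 mm tall (z), 90 g, loose; origin at the centre of its lower edge, z up the board. It starts upright in a groove pair of the rack, 52 mm of it above the cheeks; may be absent (some starts have only 3 or 4 boards)
- jar: bystander: clear jar with a blue lid, 62 mm diameter, 98 mm tall; origin under its centre
- torch: bystander: grey torch lying on the bench, 36 x 120 x 36 mm; origin under its centre

How it is judged:
By the outcome, as a careful person would: the job done as asked, in the order asked, and still so for the second after the job is handed in, with the robot touching nothing.
Of board0, board1, board2, board3, board4 only 3 to 5 are there at a start; the rules pass over those that are not, and their reading is None.
At some moment in a run one of can may be knocked a few centimetres aside while the robot is not near it.
It also fails if it takes over 210 s, if anything falls off the work surface, if the arm or the gripper's body presses on something with over 40 N, if the wrist force passes 120 N, or if a joint passes its speed limit or range.

### The arm

A 7-joint arm with a two-finger parallel gripper is mounted at the origin on a cart in front of the work surface, level with it; the furniture and walls round the work are solid. World frame = base frame: x ahead of the robot, y to its left, z up, the work surface at z = 0. Lengths are in mm, angles in degrees, forces in N, time in s.
With the tool pointing down it reaches from about 375 to 925 mm from the base axis. Payload 3.1 kg.
Tool frame: the origin (TCP) lies on the centre line of the jaws, within the pads' length; the fingertips stand 22 mm ahead of it and the grasp point (between the pads) lies 3 mm ahead of it (bot.nose_length is the z of the fingertips in the tool frame, in mm); z points along the fingers, y is the line along which they close (so a half turn about z gives the same grasp; the last joint's range is limited). The gripper opens to 85 mm and grips with 20 to 120 N. Pads are 22 mm wide; open, the fingers measure 114 mm over their backs; the gripper's body (76 mm by 85 mm) begins 54 mm behind the grasp point. The pads swing forward as they close: fully open they stand 13 mm farther back than shut.
Start: joints at [65.615, 21.939, 2.515, 91.553, -1.026, 66.532, -2.859], TCP at [209.294, -615.386, 253.269] pointing down, gripper open.
Joint ranges: [-149.38, 149.38], [-23.57, 123.04], [-84.95, 90], [0, 143.3], [-89.99, 269.99], [3.08, 112.72], [-163.45, 163.45]. Speed limits (degrees/s): [159.86, 159.86, 180, 180, 180, 180, 180].

### API

Orientations are given as a 3x3 rotation matrix whose columns are the frame's x, y, z axes.
In Python, from plant import bot gives the robot as it stands.
- The arm moves only by the shell command python3 -m jog 'ROWS'. ROWS is JSON, a list of rows, each a list of 7 numbers: the shift along the tool's x, y, z in units of 60 mm (1.0 is 60 mm), then the turn, a rotation vector about the tool's x, y, z in degrees, then the finger opening in mm, from 0 to 85.4. A call has 1 to 20 rows; each row is the pose to reach, as a shift and turn from the pose commanded when the call began, along the tool's axes at that moment; what a row does not reach only later rows make up. A row lasts 1/8 s, in which the tool goes at most 62.5 mm and 10.7 degrees, less where a joint would pass 70% of its speed; a pose out of reach is approached as far as the arm can. A call with a gripper value outside its range is refused whole. The fingers move at their own pace and stop on an object; the grip force is fixed at half the most. Time passes only in rows, so rows that repeat a pose let the fingers close. It gives the time, the measured TCP pose, the force, the opening and the grip force at its end, in the units of the state.
- bot.sense(): the state, without advancing time (a new reading comes with each control period).
- bot.read_camera(name): name is "scene" or "top" or "wrist"; returns a dict with "image" (480x640x3 uint8, blue, green, red), "camera_matrix" (3x3 intrinsics, pixels), "R" (3x3) and "t" (3): a world point X has camera coordinates R X + t. Camera axes: x right, y down, z forward; pixel columns grow to the right and rows downward; lengths in mm; the calibration is good to about 2 mm. A picture is of the moment at which its call begins. There is no depth.
- bot.sign_off(): hands the job in; it is judged then, once.
The state is a dict: "clock": time; "joint_positions": joint angles; "qvel": joint speeds; "tau": joint torques, N m; "position": TCP position; "eef_rot": TCP orientation; "contact_force": force on the tool from outside, world axes, zero at the start; "ft_torque": the same for the moment, N m; "width": finger opening in mm; "gripper_force": force on a finger pad.
Only numpy, scipy, OpenCV 4.12 (cv2) and the standard library are available. Lean on these libraries where they do the work, as an engineer would, in place of code of your own. Each camera call takes 0.05 s, during which the arm holds its last target. There are 200 camera calls.

## Working session

There is one attempt and no reset: what is moved stays moved. The work goes in short steps, Python scripts to look and compute and a shell command to move; the robot and the scene stay as the last step left them, time stands still between calls to the robot, and variables do not carry over. Pictures are saved under pics/ and viewed, at most 16 in all, crops included, and the job is handed in when it is done.

```bash
ls; mkdir -p pics; python3 - <<'E'
from plant import bot
import cv2,numpy as np
for n in("scene","top"):
    c=bot.read_camera(n);cv2.imwrite(f"pics/{n}0.png",c["image"]);print(n,c["camera_matrix"],c["R"],c["t"], -c["R"].T@c["t"])
s=bot.sense();print(s["position"],s["eef_rot"],s["clock"],s["contact_force"])
E
```

```text
pics
scene [[527.88845209   0.         320.94070528]
 [  0.         527.88845209 241.57089646]
 [  0.           0.           1.        ]] [[-0.68091543 -0.73223531  0.01362488]
 [-0.30718641  0.26866953 -0.91293658]
 [ 0.6648238  -0.62581798 -0.40787396]] [365.57995266 260.77882285 900.69423556] [-269.76622853  761.29787056  600.46326818]
top [[488.33030697   0.         325.30820695]
 [  0.         488.33030697 231.97342887]
 [  0.           0.           1.        ]] [[-0.00785427 -0.9996631   0.02473843]
 [-0.99837298  0.00644208 -0.05665589]
 [ 0.05647744 -0.02514317 -0.99808723]] [ -17.28091459  582.86609396 1234.54873724] [ 512.05787784   10.01050407 1265.63763284]
[ 208.98099982 -614.6370298   252.00534931] [[ 9.46742727e-01  3.21989782e-01 -8.88137955e-04]
 [ 3.21990985e-01 -9.46740078e-01  2.24264201e-03]
 [-1.18727983e-04 -2.40917743e-03 -9.99997091e-01]] 0.1 [-0.74250601 -0.73882407 -0.38232208]
```

View pics/scene0.png

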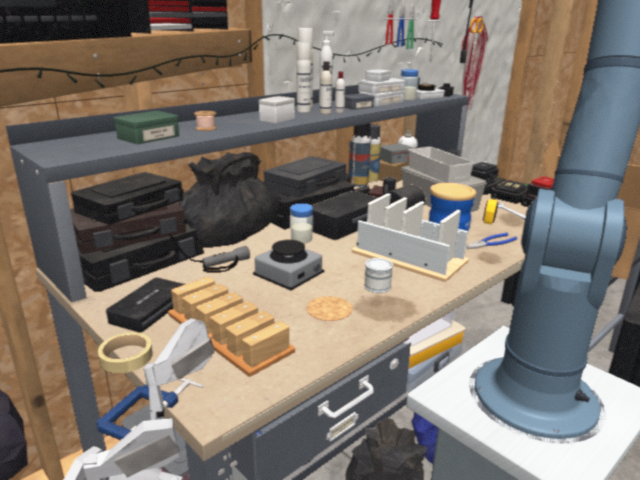

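View pics/top0.png

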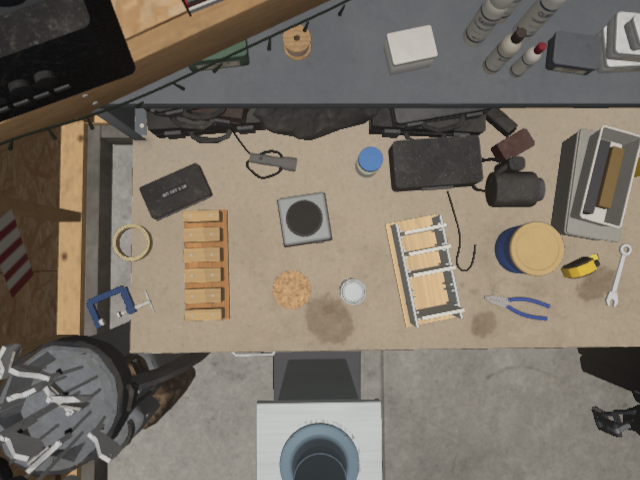

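The scene view shows the stand at (230,325), the mixer at (288,260), the coaster at (330,308), the tin at (378,275), the rack at (410,235) and the jar at (301,222). In the top view they are: stand (207,265), mixer (304,218), coaster (292,290), tin (352,291), rack (427,270), jar (370,160) and torch (272,160). Next I'll zoom in.

```bash
cat >h.py <<'E'
import cv2,numpy as np
from plant import bot
def cast(c,px,z):
    px=np.atleast_2d(np.array(px,float)); K,R,t=c["camera_matrix"],c["R"],c["t"]
    d=np.c_[px,np.ones(len(px))]@np.linalg.inv(K).T@R; o=-R.T@t
    return o+d*((z-o[2])/d[:,2])[:,None]
def proj(c,X):
    p=(np.atleast_2d(X)@c["R"].T+c["t"])@c["camera_matrix"].T; return p[:,:2]/p[:,2:]
def st():
    s=bot.sense(); print("t",round(s["clock"],2),"p",np.round(s["position"],1),"F",np.round(s["contact_force"],1),"w",round(s["width"],1),"gf",round(s["gripper_force"],1));return s
def move(target,R):
    "shift in tool axes (60 mm units) and rotvec (deg) from the current pose"
    s=st(); from scipy.spatial.transform import Rotation as Q
    E=s["eef_rot"]; print("shift",np.round(E.T@(np.array(target)-s["position"])/60,3),"turn",np.round(Q.from_matrix(E.T@R).as_rotvec(degrees=True),2))
E
python3 - <<'E'
import cv2
a=cv2.imread("pics/top0.png")
l=cv2.resize(a[195:335,170:320],None,fx=4,fy=4,interpolation=cv2.INTER_CUBIC)
cv2.imwrite("pics/tl.png",l)
cv2.imwrite("pics/tr.png",cv2.resize(a[205:335,330:480],None,fx=4.6,fy=4.6,interpolation=cv2.INTER_CUBIC)[:598])
E
```

```text
(no output)
```

View pics/tl.png

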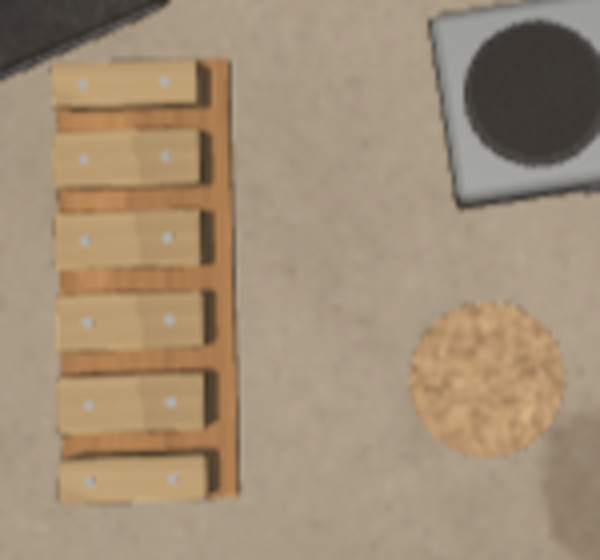

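View pics/tr.png

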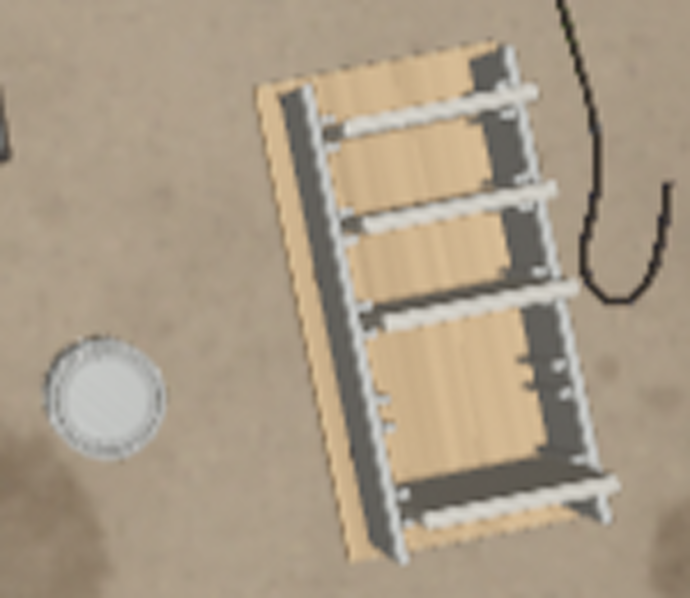

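The crops show 4 boards in the rack, with one groove pair empty (second from the robot's side). The stand's lanes are all free. Now I'll measure.

```bash
cat > meas.py <<'E'
from h import *
c=bot.read_camera("top")
L=lambda P:(np.array(P,float)+.5)/4-.5+[170,195]
T=lambda P:(np.array(P,float)+.5)/4.6-.5+[330,205]
f=lambda a:np.round(a,1).tolist()
n=cast(c,L([(82,82),(164,81),(83,159),(166,157),(84,240),(167,237),(87,322),(169,320),(88,405),(170,401),(90,481),(172,478)]),62)
print("stand nails centre",f(n.mean(0)),"dir",f(n[10:].mean(0)-n[:2].mean(0)), [f(x) for x in (n[::2]+n[1::2])/2])
b=cast(c,L([(52,66),(197,60),(58,502),(207,498)]),62);print("blocks",f(b.mean(0)),[f(x) for x in b])
r=cast(c,T([(308,88),(403,558),(507,45),(605,520)]),90);print("rack",f(r.mean(0)),[f(x) for x in r])
for nm,pl,pr in(("A",(340,130),(535,92)),("B",(362,226),(553,187)),("C",(385,323),(577,287)),("D",(425,520),(617,483))):
    q=cast(c,T([pl,pr]),142);print(nm,f(q.mean(0)),f(q[0]-q[1]))
g=cv2.cvtColor(c["image"],cv2.COLOR_BGR2GRAY)
def circ(mask,z,name):
    k,_=cv2.findContours(mask.astype(np.uint8)*255,0,1); k=max(k,key=cv2.contourArea)
    (x,y),r=cv2.minEnclosingCircle(k); e=cv2.fitEllipse(k); p=cast(c,[e[0],(e[0][0]+e[1][0]/2,e[0][1])],z); print(name,e[0],f(p[0]),"r",round(np.linalg.norm(p[1]-p[0]),1))
def roi(m,x0,y0,x1,y1):
    o=np.zeros_like(m);o[y0:y1,x0:x1]=m[y0:y1,x0:x1];return o
hsv=cv2.cvtColor(c["image"],cv2.COLOR_BGR2HSV)
circ(roi(g<95,283,198,325,240),78,"pad"); 
circ(roi((hsv[...,1]>85),268,265,318,315),3,"coaster")
circ(roi((hsv[...,1]<40)&(g>105),335,272,372,312),60,"tin")
E
python3 meas.py
```

```text
stand nails centre [502.3, 283.5, 62.0] dir [-242.8, -6.4, 0.0] [[623.9, 286.6, 62.0], [576.9, 285.4, 62.0], [527.5, 284.5, 62.0], [477.2, 282.6, 62.0], [427.4, 281.7, 62.0], [381.2, 280.2, 62.0]]
blocks [502.1, 282.5, 62.0] [[633.7, 330.1, 62.0], [637.0, 241.4, 62.0], [368.1, 324.2, 62.0], [369.5, 234.2, 62.0]]
rack [484.7, -268.5, 90.0] [[597.5, -192.5, 90.0], [351.6, -238.2, 90.0], [619.6, -298.4, 90.0], [370.1, -344.7, 90.0]]
A [581.7, -248.9, 142.0] [-18.6, 99.2, 0.0]
B [533.5, -258.1, 142.0] [-18.9, 97.0, 0.0]
C [484.0, -269.0, 142.0] [-17.2, 97.3, 0.0]
D [386.0, -287.0, 142.0] [-17.3, 96.9, 0.0]
pad (303.70733642578125, 217.8698272705078) [614.0, 32.5, 78.0] r 42.4
coaster (291.27239990234375, 289.42431640625) [436.2, 66.8, 3.0] r 48.1
tin (352.2713623046875, 291.2405700683594) [433.8, -85.6, 60.0] r 31.6
```

```bash
cat >> h.py <<'E'
def yaw(deg):
    a=np.radians(deg); y=np.array([np.cos(a),np.sin(a),0]); z=np.array([0,0,-1.]); return np.c_[np.cross(y,z),y,z]
E
python3 -c "
from h import *
move([434,-86,250],yaw(0))"
```

```text
t 0.15 p [ 209.  -614.7  252.2] F [ 0.2  0.2 -0.2] w 85.1 gf 0.0
shift [ 6.388 -7.136  0.05 ] turn [-1.100e-01 -7.000e-02 -7.122e+01]
```

```bash
python3 -m jog '[[1.6,-1.8,0,0,0,-18,85],[3.2,-3.6,0,0,0,-36,85],[4.8,-5.4,0,0,0,-54,85],[6.39,-7.14,0.05,0,0,-71.2,85],[6.39,-7.14,0.05,0,0,-71.2,85],[6.39,-7.14,0.05,0,0,-71.2,85],[6.39,-7.14,0.05,0,0,-71.2,85],[6.39,-7.14,0.05,0,0,-71.2,85],[6.39,-7.14,0.05,0,0,-71.2,85],[6.39,-7.14,0.05,0,0,-71.2,85],[6.39,-7.14,0.05,0,0,-71.2,85],[6.39,-7.14,0.05,0,0,-71.2,85],[6.39,-7.14,0.05,0,0,-71.2,85],[6.39,-7.14,0.05,0,0,-71.2,85]]'; python3 - <<'E'
from h import *
c=bot.read_camera("wrist");cv2.imwrite("pics/w1.png",c["image"]);print(proj(c,[[434,-86,60],[434,-86,0]]), -c["R"].T@c["t"])
move([434,-86,38],yaw(0))
E
```

```text
clock: 1.9
position: [433.9, -87.6, 250.2]
eef_rot: [[0.003, 1.0, -0.0], [1.0, -0.003, -0.0], [-0.0, -0.0, -1.0]]
contact_force: [-0.0, -0.7, 0.8]
width: 85.1
gripper_force: 0.0
[[328.88631056 220.06911991]
 [328.92820526 205.37234504]] [434.28489193 -15.27301854 370.54708841]
t 1.95 p [434.1 -87.3 250.2] F [-0.1 -0.6  0.2] w 85.2 gf 0.0
shift [ 0.022 -0.     3.537] turn [-0.01  0.   -0.13]
```

View pics/w1.png

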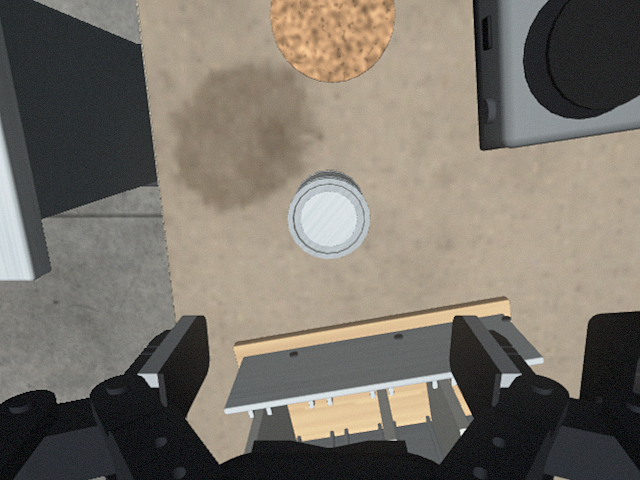

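The wrist picture shows the tin's lid at (329,218), where I predicted (329,220), so the position is confirmed. Next: descend and grip.

```bash
python3 -m jog '[[0.02,0,1,0,0,0,85],[0.02,0,2,0,0,0,85],[0.02,0,2.6,0,0,0,85],[0.02,0,3.0,0,0,0,85],[0.02,0,3.3,0,0,0,85],[0.02,0,3.57,0,0,0,85],[0.02,0,3.57,0,0,0,85],[0.02,0,3.57,0,0,0,60],[0.02,0,3.57,0,0,0,55],[0.02,0,3.57,0,0,0,50],[0.02,0,3.57,0,0,0,50],[0.02,0,3.57,0,0,0,50],[0.02,0,3.57,0,0,0,50],[0.02,0,3.57,0,0,0,50],[0.02,0,3.57,0,0,0,50]]'; python3 -c "
from h import *
move([615,33,220],yaw(0))"
```

```text
clock: 3.82
position: [435.2, -85.4, 37.1]
eef_rot: [[0.0, 1.0, 0.002], [1.0, -0.0, -0.001], [-0.001, 0.002, -1.0]]
contact_force: [-0.7, 0.0, 6.3]
width: 62.7
gripper_force: 66.3
t 3.83 p [435.2 -85.4  37.1] F [-0.7  0.   6.3] w 62.7 gf 66.3
shift [ 1.972  3.    -3.046] turn [ 0.09  0.04 -0.03]
```

```bash
python3 -m jog '[[0,0,-0.7,0,0,0,50],[0,0,-1.5,0,0,0,50],[0,0,-2.1,0,0,0,50],[0.6,1,-2.2,0,0,0,50],[1.1,1.7,-2.2,0,0,0,50],[1.6,2.4,-2.2,0,0,0,50],[1.9,2.9,-2.2,0,0,0,50],[1.97,3,-2.2,0,0,0,50],[1.97,3,-2.2,0,0,0,50],[1.97,3,-2.2,0,0,0,50],[1.97,3,-2.2,0,0,0,50]]'; python3 - <<'E'
from h import *
c=bot.read_camera("wrist");cv2.imwrite("pics/w2.png",c["image"]);print(proj(c,[[615,33,78]]))
move([615,33,115],yaw(0))
E
```

```text
clock: 5.2
position: [613.4, 31.6, 167.9]
eef_rot: [[0.002, 1.0, -0.001], [1.0, -0.002, -0.001], [-0.001, -0.001, -1.0]]
contact_force: [-0.2, -0.2, -2.5]
width: 63.2
gripper_force: 67.8
[[331.73633242 261.76059383]]
t 5.25 p [613.7  31.8 168. ] F [-0.4 -0.2 -2.9] w 62.8 gf 67.8
shift [0.021 0.023 0.884] turn [-0.03  0.06 -0.09]
```

View pics/w2.png

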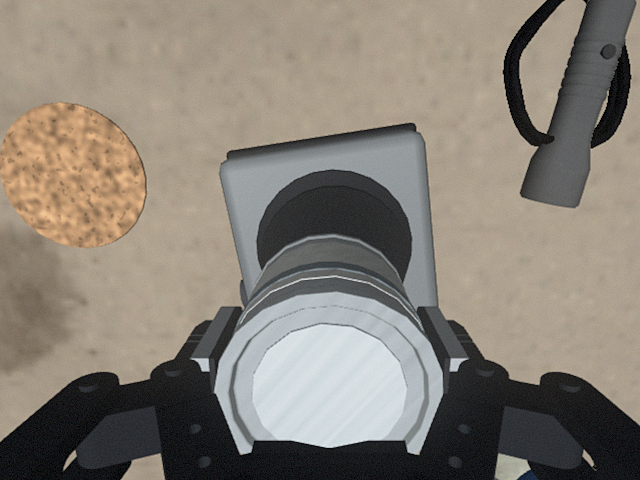

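The pad is centred at column 334, where I predicted 332, and the tin is held upright. Next: lower it and press.

```bash
python3 -m jog '[[0.02,0.03,0.4,0,0,0,50],[0.02,0.03,0.7,0,0,0,50],[0.02,0.03,0.85,0,0,0,50],[0.02,0.03,0.92,0,0,0,50],[0.02,0.03,0.98,0,0,0,50],[0.02,0.03,1.04,0,0,0,50],[0.02,0.03,1.06,0,0,0,50],[0.02,0.03,1.06,0,0,0,50]]'
```

```text
clock: 6.25
position: [616.3, 34.1, 107.1]
eef_rot: [[0.001, 1.0, -0.0], [1.0, -0.001, -0.002], [-0.002, -0.0, -1.0]]
contact_force: [-6.0, -1.1, 9.9]
width: 63.1
gripper_force: 68.3
```

```bash
python3 -m jog '[[0,0,0.04,0,0,0,50],[0,0,0.08,0,0,0,50],[0,0,0.12,0,0,0,50],[0,0,0.12,0,0,0,50]]'
```

```text
clock: 6.75
position: [616.6, 34.2, 103.0]
eef_rot: [[0.001, 1.0, -0.001], [1.0, -0.001, -0.003], [-0.003, -0.001, -1.0]]
contact_force: [-10.7, -2.8, 24.3]
width: 63.0
gripper_force: 70.4
```

```bash
python3 -m jog '[[0,0,0.03,0,0,0,50],[0,0,0.03,0,0,0,50],[0,0,0.03,0,0,0,50],[0,0,0.03,0,0,0,50],[0,0,0.03,0,0,0,50],[0,0,0.03,0,0,0,50],[0,0,0.03,0,0,0,50],[0,0,0.03,0,0,0,50],[0,0,0.03,0,0,0,50],[0,0,0.03,0,0,0,50],[0,0,0.03,0,0,0,50],[0,0,0.03,0,0,0,50],[0,0,0.03,0,0,0,50],[0,0,0.03,0,0,0,50]]'; python3 - <<'E'
from h import *
c=bot.read_camera("scene");cv2.imwrite("pics/s2.png",cv2.resize(c["image"][200:300,220:340],None,fx=5,fy=5))
move([436.5,66.5,200],yaw(0))
E
```

```text
clock: 8.5
position: [616.6, 34.2, 103.0]
eef_rot: [[0.001, 1.0, -0.001], [1.0, -0.001, -0.004], [-0.004, -0.001, -1.0]]
contact_force: [-15.3, -3.2, 31.1]
width: 62.8
gripper_force: 70.9
t 8.55 p [616.6  34.2 103. ] F [-14.   -3.4  30.6] w 62.9 gf 70.9
shift [ 0.529 -3.004 -1.617] turn [-0.04  0.23 -0.05]
```

View pics/s2.png

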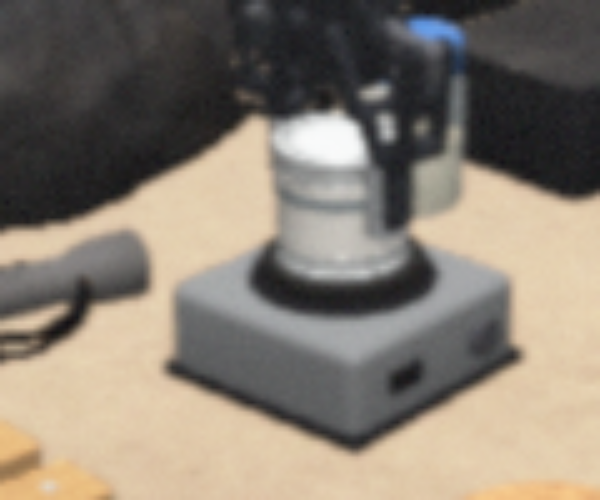

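The tin stands upright on the pressed pad, and its height didn't change under extra force, so the pad is at its stop. Held for 1.75 s. Next: the coaster.

```bash
python3 -m jog '[[0,0,-0.3,0,0,0,50],[0,0,-0.8,0,0,0,50],[0,0,-1.3,0,0,0,50],[0.2,-1,-1.3,0,0,0,50],[0.4,-1.8,-1.3,0,0,0,50],[0.5,-2.5,-1.1,0,0,0,50],[0.53,-2.9,-1,0,0,0,50],[0.53,-3.0,-1,0,0,0,50],[0.53,-3.0,-1,0,0,0,50],[0.53,-3.0,-1,0,0,0,50],[0.53,-3.0,-1,0,0,0,50]]'; python3 - <<'E'
from h import *
c=bot.read_camera("wrist");hsv=cv2.cvtColor(c["image"],cv2.COLOR_BGR2HSV)
m=(hsv[...,1]>100)&(hsv[...,2]>90);m=cv2.morphologyEx(m.astype(np.uint8)*255,cv2.MORPH_CLOSE,np.ones((7,7)))
k,_=cv2.findContours(m,0,1);k=max(k,key=cv2.contourArea);print(cv2.boundingRect(k))
p=k[:,0].astype(float);p=p[(p[:,0]>2)&(p[:,0]<637)&(p[:,1]>2)]
w=cast(c,p,3)[:,:2]; w=w[w[:,1]>68]
A=np.c_[2*w,np.ones(len(w))];s=np.linalg.lstsq(A,(w**2).sum(1),rcond=None)[0];print("coaster",s[:2],"r",np.sqrt(s[2]+s[0]**2+s[1]**2))
cv2.imwrite("pics/w3.png",c["image"])
move([436.5,66.8,41],yaw(0))
E
```

```text
clock: 9.93
position: [437.6, 66.2, 156.0]
eef_rot: [[0.001, 1.0, 0.001], [1.0, -0.001, 0.001], [0.001, 0.001, -1.0]]
contact_force: [-0.1, -0.6, -2.9]
width: 62.9
gripper_force: 68.1
(256, 158, 144, 105)
coaster [436.77696521  76.18274127] r 43.01619256388505
t 9.97 p [437.2  66.1 155.8] F [-0.  -0.2 -2.6] w 62.8 gf 68.1
shift [ 0.009 -0.014  1.913] turn [ 0.05 -0.05 -0.04]
```

View pics/w3.png

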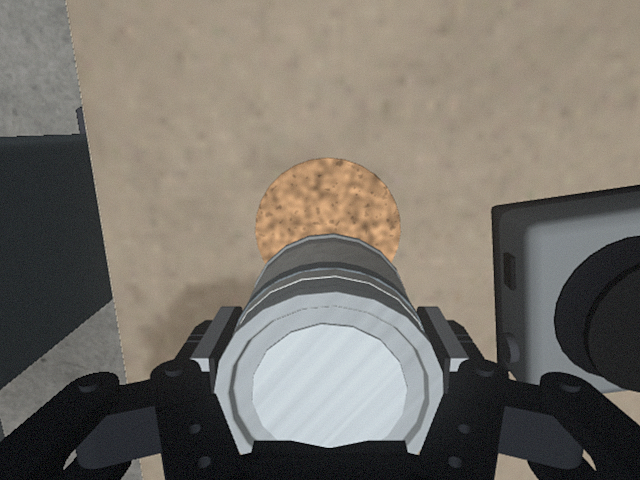

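The coaster's top edge is at (328,157), with its sides at columns 256 and 400. That fit picked up the tin's edge, so I'll refit using the outer arc only.

```bash
python3 - <<'E'
from h import *
c=bot.read_camera("wrist");hsv=cv2.cvtColor(c["image"],cv2.COLOR_BGR2HSV)
m=(hsv[...,1]>100)&(hsv[...,2]>90);m=cv2.morphologyEx(m.astype(np.uint8)*255,cv2.MORPH_CLOSE,np.ones((7,7)))
k,_=cv2.findContours(m,0,1);k=max(k,key=cv2.contourArea)
p=k[:,0].astype(float);p=p[p[:,1]<228]
w=cast(c,p,3)[:,:2]
A=np.c_[2*w,np.ones(len(w))];s=np.linalg.lstsq(A,(w**2).sum(1),rcond=None)[0];print("coaster",s[:2],"r",np.sqrt(s[2]+s[0]**2+s[1]**2), "extents",cast(c,[[256,220],[400,220],[328,157.5]],3))
E
python3 -m jog '[[0.01,0,0.7,0,0,0,50],[0.01,0,1.2,0,0,0,50],[0.01,0,1.4,0,0,0,50],[0.01,0,1.4,0,0,0,50]]'
```

```text
coaster [436.95556382  68.72908187] r 48.65083689684252 extents [[388.19841848  76.39704957   3.        ]
 [485.6091331   76.47090162   3.        ]
 [436.88517002 117.8895412    3.        ]]
clock: 10.52
position: [436.0, 66.8, 71.1]
eef_rot: [[0.0, 1.0, -0.001], [1.0, -0.0, 0.0], [0.0, -0.001, -1.0]]
contact_force: [0.1, -0.0, -1.9]
width: 63.2
gripper_force: 68.0
```

```bash
python3 -m jog '[[0.02,0.015,0.3,0,0,0,50],[0.02,0.015,0.4,0,0,0,50],[0.02,0.015,0.47,0,0,0,50],[0.02,0.015,0.5,0,0,0,50],[0.02,0.015,0.52,0,0,0,50],[0.02,0.015,0.52,0,0,0,50]]'
```

```text
clock: 11.28
position: [437.2, 67.9, 40.5]
eef_rot: [[0.0, 1.0, 0.0], [1.0, -0.0, -0.0], [-0.0, 0.0, -1.0]]
contact_force: [0.5, -0.7, -2.8]
width: 63.0
gripper_force: 68.0
```

```bash
python3 -m jog '[[0,0,0.02,0,0,0,50],[0,0,0.04,0,0,0,50],[0,0,0.04,0,0,0,50]]'
```

```text
clock: 11.65
position: [437.4, 67.9, 40.0]
eef_rot: [[0.0, 1.0, -0.0], [1.0, -0.0, -0.003], [-0.003, -0.0, -1.0]]
contact_force: [-6.6, -1.1, 19.5]
width: 63.2
gripper_force: 70.3
```

```bash
python3 -m jog '[[0,0,-0.03,0,0,0,50],[0,0,-0.03,0,0,0,66],[0,0,-0.03,0,0,0,72],[0,0,-0.03,0,0,0,85],[0,0,-0.03,0,0,0,85],[0,0,-0.03,0,0,0,85],[0,0,-0.8,0,0,0,85],[0,0,-1.8,0,0,0,85],[0,0,-2.8,0,0,0,85],[0,0,-3.5,0,0,0,60],[0,0,-3.5,0,0,0,30],[0,0,-3.5,0,0,0,30]]'; python3 - <<'E'
from h import *
u=np.array([.9832,.1826]);C=np.array([484.7,-268.7])
for n,k in zip("ABCD",(100,50,0,-100)): print(n,C+k*u)
b=C+100*u
c=bot.read_camera("wrist");cv2.imwrite("pics/w4.png",c["image"]);print(proj(c,[[437,68,63]]))
move([b[0],b[1],250],yaw(10.5))
E
```

```text
clock: 13.15
position: [436.3, 67.6, 247.1]
eef_rot: [[0.0, 1.0, -0.001], [1.0, -0.0, -0.001], [-0.001, -0.001, -1.0]]
contact_force: [0.2, 0.0, -0.6]
width: 31.8
gripper_force: 0.0
A [ 583.02 -250.44]
B [ 533.86 -259.57]
C [ 484.7 -268.7]
D [ 386.38 -286.96]
[[329.91408759 223.21101231]]
t 13.2 p [435.8  67.5 246.4] F [-0.2 -0.4 -0.1] w 30.1 gf 0.0
shift [-5.298  2.455 -0.066] turn [ -0.17   0.   -10.52]
```

View pics/w4.png

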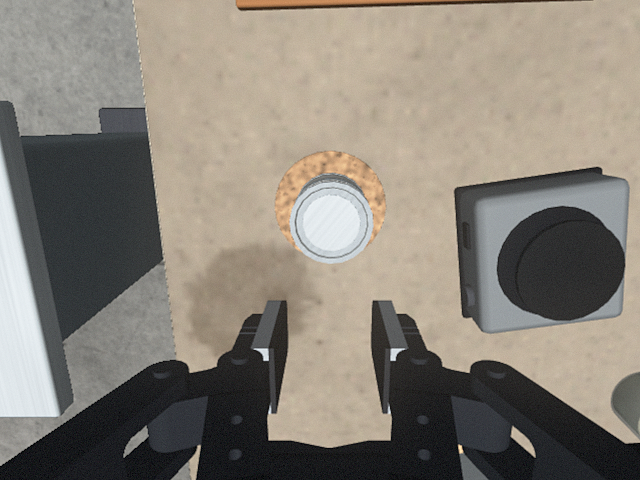

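The tin sits centred on the coaster: its lid is at (332,222), where I predicted (330,223). Next: the rack, starting with board A.

```bash
python3 -m jog '[[-0.9,0.4,-0.066,0,0,-3,30],[-1.8,0.8,-0.066,0,0,-6,30],[-2.7,1.25,-0.066,0,0,-10.5,30],[-3.6,1.7,-0.066,0,0,-10.5,30],[-4.5,2.1,-0.066,0,0,-10.5,30],[-5.1,2.4,-0.066,0,0,-10.5,30],[-5.3,2.455,-0.066,0,0,-10.5,30],[-5.3,2.455,-0.066,0,0,-10.5,30],[-5.3,2.455,-0.066,0,0,-10.5,30],[-5.3,2.455,-0.066,0,0,-10.5,30]]'; python3 - <<'E'
from h import *
c=bot.read_camera("wrist");im=c["image"]
u=np.array([.9832,.1826]);C=np.array([484.7,-268.7]);v=np.array([-.1826,.9832])
for n,k in zip("ABC",(100,50,0)):
    print(n,[np.round(proj(c,[*(C+k*u+s*v),142])[0],1).tolist() for s in(-50,0,50)])
cv2.imwrite("pics/w5.png",im); st()
E
```

```text
clock: 14.45
position: [584.3, -247.8, 252.1]
eef_rot: [[-0.185, 0.983, -0.0], [0.983, 0.185, 0.0], [0.0, -0.0, -1.0]]
contact_force: [-0.5, -0.5, 0.9]
width: 29.9
gripper_force: 0.0
A [[325.5, 333.9], [325.7, 257.2], [325.9, 170.9]]
B [[244.8, 333.6], [240.3, 256.8], [235.2, 170.5]]
C [[164.1, 333.3], [154.9, 256.4], [144.5, 170.1]]
t 14.5 p [ 584.3 -248.3  252.2] F [-0.6  0.6  0.7] w 30.0 gf 0.0
```

View pics/w5.png

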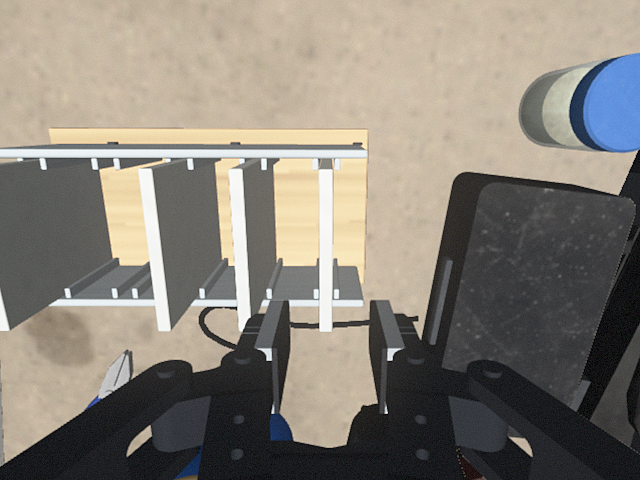

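Board A's top edge runs from (326,168) to (326,331), within 2 mm of the prediction. B and C match as well. Gripping A.

```bash
python3 -m jog '[[-0.01,-0.02,0.8,0,0,0,30],[-0.01,-0.02,1.4,0,0,0,30],[-0.01,-0.02,1.8,0,0,0,30],[-0.01,-0.02,2.08,0,0,0,30],[-0.01,-0.02,2.08,0,0,0,30],[-0.01,-0.02,2.08,0,0,0,15],[-0.01,-0.02,2.08,0,0,0,4],[-0.01,-0.02,2.08,0,0,0,3],[-0.01,-0.02,2.08,0,0,0,3],[-0.01,-0.02,2.08,0,0,0,3],[-0.01,-0.02,2.08,0,0,0,3]]'
```

```text
clock: 15.88
position: [584.4, -251.4, 128.8]
eef_rot: [[-0.182, 0.983, 0.003], [0.983, 0.182, -0.001], [-0.002, 0.002, -1.0]]
contact_force: [-1.1, 0.4, 6.1]
width: 7.5
gripper_force: 59.4
```

```bash
python3 -m jog '[[0,0,-0.2,0,0,0,3],[0,0,-0.5,0,0,0,3],[0,0,-0.8,0,0,0,3],[0,0,-1.2,0,0,0,3],[0,0,-1.6,0,0,0,3],[0,0,-2.1,0,0,0,3],[0,0,-2.6,0,0,0,3],[0,0,-2.6,0,0,0,3],[0,0,-2.6,0,0,0,3]]';python3 -c "
from h import *
move([602.2,285.6,285],yaw(1.5))"
```

```text
clock: 17.0
position: [582.6, -250.8, 282.5]
eef_rot: [[-0.182, 0.983, -0.001], [0.983, 0.182, 0.0], [0.0, -0.001, -1.0]]
contact_force: [0.5, -0.3, -1.1]
width: 7.5
gripper_force: 58.5
t 17.0 p [ 582.6 -250.8  282.5] F [ 0.5 -0.3 -1.1] w 7.5 gf 58.5
shift [ 8.732  1.948 -0.04 ] turn [-0.06 -0.02  8.99]
```

```bash
python3 -m jog '[[0.3,0.06,-0.04,0,0,0,3],[0.9,0.2,-0.04,0,0,1,3],[1.7,0.38,-0.04,0,0,2,3],[2.5,0.56,-0.04,0,0,4,3],[3.3,0.74,-0.04,0,0,6,3],[4.1,0.92,-0.04,0,0,8,3],[4.9,1.1,-0.04,0,0,9,3],[5.7,1.28,-0.04,0,0,9,3],[6.5,1.46,-0.04,0,0,9,3],[7.3,1.64,-0.04,0,0,9,3],[8,1.8,-0.04,0,0,9,3],[8.5,1.9,-0.04,0,0,9,3],[8.73,1.95,-0.04,0,0,9,3],[8.73,1.95,-0.04,0,0,9,3],[8.73,1.95,-0.04,0,0,9,3]]'; python3 - <<'E'
from h import *
c=bot.read_camera("wrist");im=c["image"];cv2.imwrite("pics/w6.png",im)
S=np.array([502.2,283.]);u=np.array([.9997,.026]);v=np.array([-.026,.9997])
for k in(100,50): print(k,[np.round(proj(c,[*(S+k*u+o*u+45*v),62])[0],1).tolist() for o in(-7.5,7.5)])
move([602.2,285.6,185],yaw(1.5))
E
```

```text
clock: 18.88
position: [603.5, 283.1, 285.0]
eef_rot: [[-0.023, 1.0, -0.0], [1.0, 0.023, -0.002], [-0.002, -0.0, -1.0]]
contact_force: [0.3, -1.2, -0.6]
width: 7.5
gripper_force: 58.5
100 [[318.1, 155.5], [336.5, 155.4]]
50 [[256.6, 155.5], [275.1, 155.5]]
t 18.93 p [603.7 282.8 285.1] F [ 0.4 -0.  -1.4] w 7.3 gf 58.5
shift [ 0.05  -0.024  1.669] turn [-0.    0.11 -0.2 ]
```

View pics/w6.png

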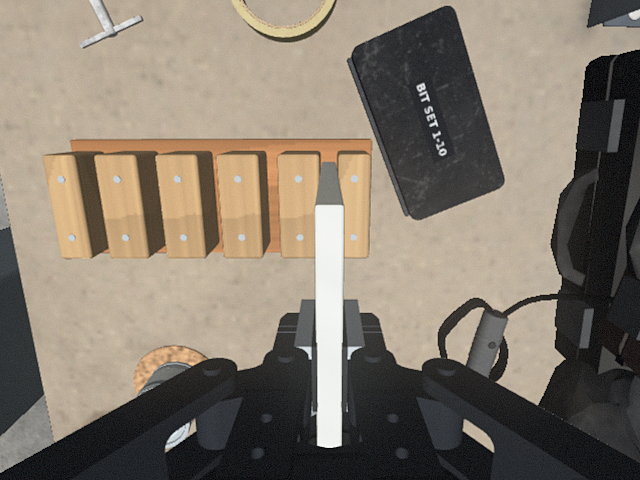

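The board hangs upright over lane 4, whose mouth is between columns 319 and 338 (predicted 318–336). Next: lower it in.

```bash
python3 -m jog '[[0.035,-0.013,0.5,0,0,0,3],[0.035,-0.013,1.1,0,0,0,3],[0.035,-0.013,1.5,0,0,0,3],[0.035,-0.013,1.65,0,0,0,3],[0.035,-0.013,1.7,0,0,0,3],[0.035,-0.013,1.8,0,0,0,3],[0.035,-0.013,1.9,0,0,0,3],[0.035,-0.013,2,0,0,0,3],[0.035,-0.013,2,0,0,0,3]]'
```

```text
clock: 20.05
position: [601.7, 287.2, 164.7]
eef_rot: [[-0.026, 1.0, -0.001], [1.0, 0.026, -0.001], [-0.001, -0.001, -1.0]]
contact_force: [-0.4, -0.5, -1.1]
width: 7.1
gripper_force: 58.5
```

```bash
python3 -m jog '[[0,0,0.2,0,0,0,3],[0,0,0.4,0,0,0,3],[0,0,0.52,0,0,0,3],[0,0,0.57,0,0,0,3],[0,0,0.59,0,0,0,3],[0,0,0.61,0,0,0,3],[0,0,0.61,0,0,0,3]]'
```

```text
clock: 20.92
position: [602.3, 287.5, 129.2]
eef_rot: [[-0.026, 1.0, 0.001], [1.0, 0.026, 0.0], [0.0, 0.001, -1.0]]
contact_force: [-0.3, -0.5, -1.1]
width: 7.1
gripper_force: 58.5
```

```bash
python3 -m jog '[[0,0,0.015,0,0,0,3],[0,0,0.03,0,0,0,3],[0,0,0.03,0,0,0,3]]'
```

```text
clock: 21.3
position: [602.6, 287.8, 128.8]
eef_rot: [[-0.026, 1.0, 0.001], [1.0, 0.026, 0.0], [0.0, 0.001, -1.0]]
contact_force: [-0.7, -0.7, 5.0]
width: 7.3
gripper_force: 59.6
```

```bash
python3 -m jog '[[0,0,0,0,0,0,9],[0,0,0,0,0,0,12],[0,0,0,0,0,0,18],[0,0,0,0,0,0,26],[0,0,0,0,0,0,26],[0,0,-0.4,0,0,0,26],[0,0,-1,0,0,0,28],[0,0,-1.8,0,0,0,30],[0,0,-2.4,0,0,0,30],[0,0,-2.4,0,0,0,30]]'; python3 - <<'E'
from h import *
c=bot.read_camera("wrist");cv2.imwrite("pics/w7.png",c["image"])
S=np.array([502.2,283.]);u=np.array([.9997,.026]);v=np.array([-.026,.9997])
print([np.round(proj(c,[*(S+100*u+o*v),142])[0],1).tolist() for o in(-50,50)])
move([533.5,-259.5,270],yaw(10.5))
E
```

```text
clock: 22.55
position: [604.3, 289.7, 277.9]
eef_rot: [[-0.026, 1.0, 0.01], [1.0, 0.026, 0.005], [0.005, 0.01, -1.0]]
contact_force: [-0.4, -0.0, -1.6]
width: 30.0
gripper_force: 0.0
[[323.3, 318.6], [323.0, 170.0]]
t 22.6 p [603.1 288.6 274.9] F [ 0.3 -0.3 -0.4] w 30.0 gf 0.0
shift [-9.102 -1.4    0.051] turn [ 0.33 -0.12 -9.  ]
```

View pics/w7.png

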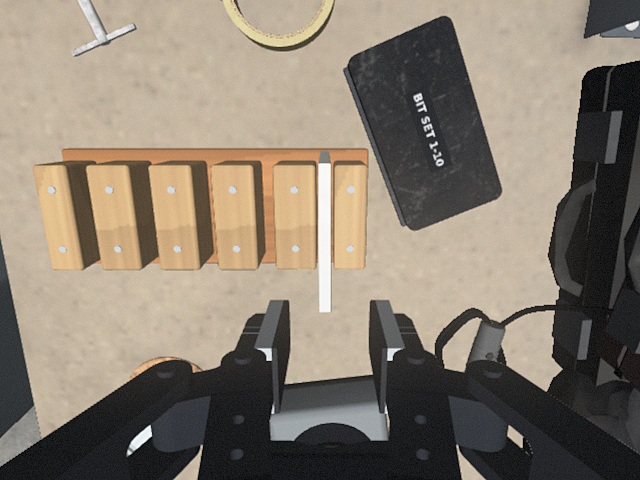

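Board A stands upright in lane 4; its top edge runs from (324,163) to (325,312). Checking how well it's centred across the stand, using the same view for both.

```bash
python3 - <<'E'
from h import *
c=bot.read_camera("wrist")
print(cast(c,[[324,163],[325,312]],142),cast(c,[[294,163],[295,269.5],[350,161],[349,269.5]],62),cast(c,[[294,190],[294,248],[351,190],[350,248]],62))
move([533.5,-259.5,270],yaw(10.5))
E
```

```text
[[599.6575419  338.69324402 142.        ]
 [602.73010316 240.50289273 142.        ]] [[575.53829106 331.14129406  62.        ]
 [576.76029722 241.61971559  62.        ]
 [619.90492302 333.91942694  62.        ]
 [622.88786459 242.81524446  62.        ]] [[575.62665694 309.66693709  62.        ]
 [575.82789868 260.76189939  62.        ]
 [621.6838609  310.91348404  62.        ]
 [622.93540241 261.99804247  62.        ]]
t 22.65 p [602.2 287.7 272.5] F [ 0.3  0.6 -0.5] w 29.9 gf 0.0
shift [-9.087 -1.383  0.034] turn [ 0.11 -0.02 -9.01]
```

Board A is within 2.5 mm of centre, with its foot on the floor. Next: board B.

```bash
python3 -m jog '[[-0.5,-0.07,0.03,0,0,0,30],[-1.4,-0.2,0.03,0,0,-2,30],[-2.4,-0.36,0.03,0,0,-4,30],[-3.4,-0.5,0.03,0,0,-6,30],[-4.4,-0.66,0.03,0,0,-9,30],[-5.4,-0.81,0.03,0,0,-9,30],[-6.4,-0.96,0.03,0,0,-9,30],[-7.4,-1.12,0.03,0,0,-9,30],[-8.3,-1.25,0.03,0,0,-9,30],[-8.9,-1.34,0.03,0,0,-9,30],[-9.06,-1.375,0.03,0,0,-9,30],[-9.06,-1.375,0.03,0,0,-9,30],[-9.06,-1.375,0.03,0,0,-9,30],[-9.06,-1.375,0.03,0,0,-9,30]]'; cat > brd.py <<'E'
# board/lane check from the wrist view: top-edge centre by white mask near the expected place
from h import *
import sys
k=float(sys.argv[1]); u=np.array([.9832,.1826]);C=np.array([484.7,-268.7]);v=np.array([-.1826,.9832])
c=bot.read_camera("wrist");hsv=cv2.cvtColor(c["image"],cv2.COLOR_BGR2HSV)
m=((hsv[...,2]>215)&(hsv[...,1]<25)).astype(np.uint8)
e=proj(c,[[*(C+k*u-30*v),142],[*(C+k*u+30*v),142]]); r=np.zeros_like(m); cv2.line(r,*[tuple(int(round(i)) for i in p) for p in e],1,23)
ys,xs=np.nonzero(m&r); w=cast(c,np.c_[xs,ys],142)[:,:2]
print("n",len(w),"offset across (mm)",((w-C)@u-k).mean().round(2),"span along",np.percentile((w-C)@v,[1,99]).round(1))
s=st(); b=C+k*u; move([*b,127.5],yaw(10.5))
E
python3 brd.py 50
```

```text
clock: 24.4
position: [534.5, -255.6, 269.4]
eef_rot: [[-0.186, 0.983, 0.0], [0.983, 0.186, 0.001], [0.001, 0.0, -1.0]]
contact_force: [0.2, 0.7, -1.1]
width: 30.2
gripper_force: 0.0
n 1381 offset across (mm) -0.18 span along [-36.9  35.9]
t 24.45 p [ 534.4 -256.1  269.4] F [0.1 0.1 0.1] w 30.2 gf 0.0
t 24.45 p [ 534.4 -256.1  269.4] F [0.1 0.1 0.1] w 30.2 gf 0.0
shift [-0.057 -0.02   2.365] turn [ 0.02 -0.02  0.17]
```

```bash
python3 -m jog '[[-0.03,-0.02,0.8,0,0,0,30],[-0.03,-0.02,1.6,0,0,0,30],[-0.03,-0.02,2.1,0,0,0,30],[-0.03,-0.02,2.36,0,0,0,30],[-0.03,-0.02,2.36,0,0,0,30],[-0.03,-0.02,2.36,0,0,0,15],[-0.03,-0.02,2.36,0,0,0,4],[-0.03,-0.02,2.36,0,0,0,3],[-0.03,-0.02,2.36,0,0,0,3],[-0.03,-0.02,2.36,0,0,0,3],[-0.03,-0.02,2.36,0,0,0,3]]' && python3 -m jog '[[0,0,-0.2,0,0,0,3],[0,0,-0.5,0,0,0,3],[0,0,-0.8,0,0,0,3],[0,0,-1.2,0,0,0,3],[0,0,-1.6,0,0,0,3],[0,0,-2.1,0,0,0,3],[0,0,-2.6,0,0,0,3],[0,0,-2.6,0,0,0,3],[0,0,-2.6,0,0,0,3]]';python3 -c "
from h import *
move([552.5,285.0,285],yaw(1.5))"
```

```text
clock: 25.82
position: [534.3, -260.7, 129.7]
eef_rot: [[-0.182, 0.983, 0.003], [0.983, 0.182, -0.002], [-0.002, 0.003, -1.0]]
contact_force: [0.1, 0.2, 6.2]
width: 7.1
gripper_force: 59.4
clock: 26.95
position: [532.2, -259.9, 283.2]
eef_rot: [[-0.182, 0.983, -0.001], [0.983, 0.182, 0.0], [0.0, -0.001, -1.0]]
contact_force: [0.2, -0.5, -1.0]
width: 7.2
gripper_force: 58.7
t 26.95 p [ 532.2 -259.9  283.2] F [ 0.2 -0.5 -1. ] w 7.2 gf 58.7
shift [ 8.869  1.986 -0.028] turn [-0.06 -0.02  8.99]
```

```bash
python3 -m jog '[[0.3,0.06,-0.03,0,0,0,3],[0.9,0.2,-0.03,0,0,1,3],[1.7,0.38,-0.03,0,0,2,3],[2.5,0.56,-0.03,0,0,4,3],[3.3,0.74,-0.03,0,0,6,3],[4.1,0.92,-0.03,0,0,8,3],[4.9,1.1,-0.03,0,0,9,3],[5.7,1.28,-0.03,0,0,9,3],[6.5,1.46,-0.03,0,0,9,3],[7.3,1.64,-0.03,0,0,9,3],[8,1.8,-0.03,0,0,9,3],[8.6,1.93,-0.03,0,0,9,3],[8.81,1.985,-0.03,0,0,9,3],[8.81,1.985,-0.03,0,0,9,3],[8.81,1.985,-0.03,0,0,9,3],[8.81,1.985,-0.03,0,0,9,3]]'; python3 -c "
from h import *
move([552.5,281.5,165],yaw(1.5))"
```

```text
clock: 28.95
position: [554.6, 278.9, 285.3]
eef_rot: [[-0.022, 1.0, 0.0], [1.0, 0.022, -0.001], [-0.001, 0.0, -1.0]]
contact_force: [0.0, -0.2, -1.2]
width: 7.1
gripper_force: 58.6
t 28.95 p [554.6 278.9 285.3] F [ 0.  -0.2 -1.2] w 7.1 gf 58.6
shift [ 0.046 -0.033  2.004] turn [ 0.    0.08 -0.21]
```

```bash
python3 -m jog '[[0.035,-0.025,0.5,0,0,0,3],[0.035,-0.025,1.1,0,0,0,3],[0.035,-0.025,1.5,0,0,0,3],[0.035,-0.025,1.65,0,0,0,3],[0.035,-0.025,1.7,0,0,0,3],[0.035,-0.025,1.8,0,0,0,3],[0.035,-0.025,1.9,0,0,0,3],[0.035,-0.025,2,0,0,0,3],[0.035,-0.025,2,0,0,0,3]]'; python3 -c "
from h import *
move([552.5,284,129.5],yaw(1.5))"
```

```text
clock: 30.08
position: [551.8, 283.1, 164.8]
eef_rot: [[-0.026, 1.0, -0.001], [1.0, 0.026, -0.001], [-0.001, -0.001, -1.0]]
contact_force: [1.0, -0.2, -1.4]
width: 7.4
gripper_force: 58.6
t 30.07 p [551.8 283.1 164.8] F [ 1.  -0.2 -1.4] w 7.4 gf 58.6
shift [0.015 0.012 0.588] turn [-0.07  0.03 -0.01]
```

```bash
python3 -m jog '[[0,0.01,0.2,0,0,0,3],[0,0.01,0.4,0,0,0,3],[0,0.01,0.52,0,0,0,3],[0,0.01,0.57,0,0,0,3],[0,0.01,0.59,0,0,0,3],[0,0.01,0.61,0,0,0,3],[0,0.01,0.61,0,0,0,3]]'
```

```text
clock: 30.95
position: [553.0, 283.8, 129.7]
eef_rot: [[-0.026, 1.0, 0.001], [1.0, 0.026, 0.0], [0.0, 0.001, -1.0]]
contact_force: [-1.4, -1.0, 2.4]
width: 7.1
gripper_force: 59.0
```

```bash
python3 -m jog '[[0,0,0.01,0,0,0,3],[0,0,0,0,0,0,9],[0,0,0,0,0,0,12],[0,0,0,0,0,0,18],[0,0,0,0,0,0,26],[0,0,0,0,0,0,26],[0,0,-0.4,0,0,0,26],[0,0,-1,0,0,0,28],[0,0,-1.8,0,0,0,30],[0,0,-2.4,0,0,0,30],[0,0,-2.4,0,0,0,30],[0,0,-2.4,0,0,0,30]]'; cat > chk.py <<'E'
# boards standing in the stand: bright mask in the wrist view, cast at 142
from h import *
import sys
S=np.array([502.6,284.3]);u=np.array([.9997,.026]);v=np.array([-.026,.9997])
c=bot.read_camera("wrist");hsv=cv2.cvtColor(c["image"],cv2.COLOR_BGR2HSV)
m=((hsv[...,2]>200)&(hsv[...,1]<30)).astype(np.uint8)
for a in sys.argv[1:]:
    k=float(a); e=proj(c,[[*(S+k*u-60*v),142],[*(S+k*u+60*v),142]]); r=np.zeros_like(m); cv2.line(r,*[tuple(int(round(i)) for i in p) for p in e],1,23)
    ys,xs=np.nonzero(m&r); w=cast(c,np.c_[xs,ys],142)[:,:2]-S
    print(k,"n",len(w),"across",(w@u-k).mean().round(2),"along",np.percentile(w@v,[0.5,99.5]).round(1))
E
python3 chk.py 100 50; python3 -c "
from h import *
move([485,-267,270],yaw(10.5))"
```

```text
clock: 32.45
position: [552.4, 283.0, 272.1]
eef_rot: [[-0.026, 1.0, -0.001], [1.0, 0.026, -0.001], [-0.001, -0.001, -1.0]]
contact_force: [-0.8, -0.2, -0.4]
width: 30.3
gripper_force: 0.0
100.0 n 1943 across 0.11 along [-45.6  52.8]
50.0 n 1915 across 0.53 along [-48.4  49.8]
t 32.5 p [552.1 282.7 271.3] F [-0.9  0.1 -0.1] w 30.1 gf 0.0
shift [-9.129 -1.355  0.038] turn [-0.14  0.07 -9.02]
```

```bash
python3 -m jog '[[-0.5,-0.07,0.04,0,0,0,30],[-1.4,-0.2,0.04,0,0,-2,30],[-2.4,-0.36,0.04,0,0,-4,30],[-3.4,-0.5,0.04,0,0,-6,30],[-4.4,-0.66,0.04,0,0,-9,30],[-5.4,-0.81,0.04,0,0,-9,30],[-6.4,-0.96,0.04,0,0,-9,30],[-7.4,-1.1,0.04,0,0,-9,30],[-8.3,-1.23,0.04,0,0,-9,30],[-9.0,-1.33,0.04,0,0,-9,30],[-9.13,-1.355,0.04,0,0,-9,30],[-9.13,-1.355,0.04,0,0,-9,30],[-9.13,-1.355,0.04,0,0,-9,30],[-9.13,-1.355,0.04,0,0,-9,30]]'; python3 brd.py 0
```

```text
clock: 34.25
position: [486.4, -264.2, 270.4]
eef_rot: [[-0.185, 0.983, 0.0], [0.983, 0.185, 0.0], [0.0, 0.0, -1.0]]
contact_force: [-0.2, 0.4, 1.0]
width: 30.0
gripper_force: 0.0
n 1365 offset across (mm) -0.3 span along [-37.1  36. ]
t 34.3 p [ 486.3 -264.6  270.5] F [-0.   0.4 -0.4] w 29.9 gf 0.0
t 34.3 p [ 486.3 -264.6  270.5] F [-0.   0.4 -0.4] w 29.9 gf 0.0
shift [-0.063 -0.039  2.383] turn [ 0.01 -0.01  0.15]
```

```bash
python3 -m jog '[[-0.035,-0.03,0.8,0,0,0,30],[-0.035,-0.03,1.6,0,0,0,30],[-0.035,-0.03,2.1,0,0,0,30],[-0.035,-0.03,2.37,0,0,0,30],[-0.035,-0.03,2.37,0,0,0,30],[-0.035,-0.03,2.37,0,0,0,15],[-0.035,-0.03,2.37,0,0,0,4],[-0.035,-0.03,2.37,0,0,0,3],[-0.035,-0.03,2.37,0,0,0,3],[-0.035,-0.03,2.37,0,0,0,3],[-0.035,-0.03,2.37,0,0,0,3]]' && python3 -m jog '[[0,0,-0.2,0,0,0,3],[0,0,-0.5,0,0,0,3],[0,0,-0.8,0,0,0,3],[0,0,-1.2,0,0,0,3],[0,0,-1.6,0,0,0,3],[0,0,-2.1,0,0,0,3],[0,0,-2.6,0,0,0,3],[0,0,-2.6,0,0,0,3],[0,0,-2.6,0,0,0,3]]';python3 -c "
from h import *
move([502.5,280.2,285],yaw(1.5))"
```

```text
clock: 35.67
position: [485.7, -269.4, 130.1]
eef_rot: [[-0.182, 0.983, 0.003], [0.983, 0.182, -0.002], [-0.002, 0.002, -1.0]]
contact_force: [-0.2, 0.2, 6.0]
width: 7.4
gripper_force: 59.4
clock: 36.8
position: [483.8, -268.4, 283.9]
eef_rot: [[-0.182, 0.983, -0.001], [0.983, 0.182, 0.0], [0.0, -0.001, -1.0]]
contact_force: [-0.5, -0.4, -0.8]
width: 7.2
gripper_force: 58.5
t 36.8 p [ 483.8 -268.4  283.9] F [-0.5 -0.4 -0.8] w 7.2 gf 58.5
shift [ 8.934  1.971 -0.016] turn [-0.05 -0.02  8.99]
```

```bash
python3 -m jog '[[0.3,0.06,-0.02,0,0,0,3],[0.9,0.2,-0.02,0,0,1,3],[1.7,0.38,-0.02,0,0,2,3],[2.5,0.56,-0.02,0,0,4,3],[3.3,0.74,-0.02,0,0,6,3],[4.1,0.92,-0.02,0,0,8,3],[4.9,1.1,-0.02,0,0,9,3],[5.7,1.28,-0.02,0,0,9,3],[6.5,1.46,-0.02,0,0,9,3],[7.3,1.62,-0.02,0,0,9,3],[8,1.78,-0.02,0,0,9,3],[8.7,1.92,-0.02,0,0,9,3],[8.93,1.97,-0.02,0,0,9,3],[8.93,1.97,-0.02,0,0,9,3],[8.93,1.97,-0.02,0,0,9,3],[8.93,1.97,-0.02,0,0,9,3]]'; python3 -c "
from h import *
move([502.8,281,165],yaw(1.5))"
```

```text
clock: 38.8
position: [503.7, 277.5, 285.2]
eef_rot: [[-0.023, 1.0, -0.0], [1.0, 0.023, -0.002], [-0.002, -0.0, -1.0]]
contact_force: [-0.0, -0.5, -0.1]
width: 7.2
gripper_force: 58.5
t 38.8 p [503.7 277.5 285.2] F [-0.  -0.5 -0.1] w 7.2 gf 58.5
shift [ 0.062 -0.014  2.003] turn [-0.01  0.09 -0.21]
```

```bash
python3 -m jog '[[0.04,0,0.5,0,0,0,3],[0.04,0,1.1,0,0,0,3],[0.04,0,1.5,0,0,0,3],[0.04,0,1.65,0,0,0,3],[0.04,0,1.7,0,0,0,3],[0.04,0,1.8,0,0,0,3],[0.04,0,1.9,0,0,0,3],[0.04,0,2,0,0,0,3],[0.04,0,2,0,0,0,3]]'; python3 -c "
from h import *
move([502.5,283,129.5],yaw(1.5))"
```

```text
clock: 39.92
position: [502.7, 281.8, 164.9]
eef_rot: [[-0.026, 1.0, -0.001], [1.0, 0.026, -0.001], [-0.001, -0.001, -1.0]]
contact_force: [-0.8, -0.4, -1.0]
width: 7.2
gripper_force: 58.5
t 39.92 p [502.7 281.8 164.9] F [-0.8 -0.4 -1. ] w 7.2 gf 58.5
shift [ 0.02  -0.002  0.589] turn [-0.06  0.03 -0.01]
```

```bash
python3 -m jog '[[0,0,0.2,0,0,0,3],[0,0,0.4,0,0,0,3],[0,0,0.52,0,0,0,3],[0,0,0.57,0,0,0,3],[0,0,0.59,0,0,0,3],[0,0,0.6,0,0,0,3],[0,0,0.6,0,0,0,3]]'
```

```text
clock: 40.8
position: [503.0, 282.3, 130.1]
eef_rot: [[-0.026, 1.0, 0.0], [1.0, 0.026, -0.0], [-0.0, 0.0, -1.0]]
contact_force: [-1.6, -1.3, 4.3]
width: 7.4
gripper_force: 59.2
```

On the floor (contact force felt at the height it was gripped). Release.

```bash
python3 -m jog '[[0,0,0,0,0,0,9],[0,0,0,0,0,0,12],[0,0,0,0,0,0,18],[0,0,0,0,0,0,26],[0,0,0,0,0,0,26],[0,0,-0.4,0,0,0,26],[0,0,-1,0,0,0,28],[0,0,-1.8,0,0,0,30],[0,0,-2.4,0,0,0,30],[0,0,-2.4,0,0,0,30],[0,0,-2.4,0,0,0,30]]'; python3 chk.py 50 0; python3 -c "
from h import *
move([386.4,-284.8,270],yaw(10.5))"
```

```text
clock: 42.18
position: [502.7, 281.6, 272.8]
eef_rot: [[-0.026, 1.0, -0.001], [1.0, 0.026, -0.001], [-0.001, -0.001, -1.0]]
contact_force: [0.2, -1.7, 0.1]
width: 29.9
gripper_force: 0.0
50.0 n 1837 across 0.66 along [-48.6  50.3]
0.0 n 1745 across 0.04 along [-48.8  49.6]
t 42.23 p [502.4 281.3 272. ] F [-0.2 -0.  -1.3] w 30.2 gf 0.0
shift [-9.382 -2.176  0.051] turn [-0.12  0.07 -9.02]
```

```bash
python3 -m jog '[[-0.5,-0.11,0.04,0,0,0,30],[-1.4,-0.32,0.04,0,0,-2,30],[-2.4,-0.55,0.04,0,0,-4,30],[-3.4,-0.78,0.04,0,0,-6,30],[-4.4,-1.02,0.04,0,0,-9,30],[-5.4,-1.25,0.04,0,0,-9,30],[-6.4,-1.48,0.04,0,0,-9,30],[-7.4,-1.71,0.04,0,0,-9,30],[-8.3,-1.92,0.04,0,0,-9,30],[-9.1,-2.11,0.04,0,0,-9,30],[-9.38,-2.176,0.04,0,0,-9,30],[-9.38,-2.176,0.04,0,0,-9,30],[-9.38,-2.176,0.04,0,0,-9,30],[-9.38,-2.176,0.04,0,0,-9,30]]'; python3 brd.py -100
```

```text
clock: 43.98
position: [387.9, -281.8, 271.0]
eef_rot: [[-0.186, 0.983, -0.0], [0.983, 0.186, 0.0], [0.0, -0.0, -1.0]]
contact_force: [0.1, -0.3, 0.7]
width: 29.9
gripper_force: 0.0
n 1317 offset across (mm) -0.27 span along [-36.8  35.9]
t 44.02 p [ 387.8 -282.2  271.1] F [ 1.  -0.   0.9] w 30.0 gf 0.0
t 44.02 p [ 387.8 -282.2  271.1] F [ 1.  -0.   0.9] w 30.0 gf 0.0
shift [-0.074 -0.039  2.393] turn [ 0.   -0.01  0.18]
```

```bash
python3 -m jog '[[-0.045,-0.03,0.8,0,0,0,30],[-0.045,-0.03,1.6,0,0,0,30],[-0.045,-0.03,2.1,0,0,0,30],[-0.045,-0.03,2.38,0,0,0,30],[-0.045,-0.03,2.38,0,0,0,30],[-0.045,-0.03,2.38,0,0,0,15],[-0.045,-0.03,2.38,0,0,0,4],[-0.045,-0.03,2.38,0,0,0,3],[-0.045,-0.03,2.38,0,0,0,3],[-0.045,-0.03,2.38,0,0,0,3],[-0.045,-0.03,2.38,0,0,0,3]]' && python3 -m jog '[[0,0,-0.2,0,0,0,3],[0,0,-0.5,0,0,0,3],[0,0,-0.8,0,0,0,3],[0,0,-1.2,0,0,0,3],[0,0,-1.6,0,0,0,3],[0,0,-2.1,0,0,0,3],[0,0,-2.6,0,0,0,3],[0,0,-2.6,0,0,0,3],[0,0,-2.6,0,0,0,3]]';python3 -c "
from h import *
move([402.7,277.7,285],yaw(1.5))"
```

```text
clock: 45.4
position: [387.1, -287.8, 129.9]
eef_rot: [[-0.182, 0.983, 0.002], [0.983, 0.182, -0.002], [-0.003, 0.002, -1.0]]
contact_force: [0.5, -0.3, 7.0]
width: 7.5
gripper_force: 59.4
clock: 46.52
position: [385.0, -286.4, 283.3]
eef_rot: [[-0.182, 0.983, -0.001], [0.983, 0.182, 0.001], [0.001, -0.001, -1.0]]
contact_force: [0.2, -0.3, -0.7]
width: 6.6
gripper_force: 58.5
t 46.52 p [ 385.  -286.4  283.3] F [ 0.2 -0.3 -0.7] w 6.6 gf 58.5
shift [ 9.192  2.    -0.019] turn [-0.08 -0.06  8.98]
```

```bash
python3 -m jog '[[0.3,0.1,-0.02,0,0,0,3],[0.9,0.4,-0.02,0,0,1,3],[1.7,0.8,-0.02,0,0,2,3],[2.5,1.1,-0.02,0,0,4,3],[3.3,1.4,-0.02,0,0,6,3],[4.1,1.6,-0.02,0,0,8,3],[4.9,1.75,-0.02,0,0,9,3],[5.7,1.9,-0.02,0,0,9,3],[6.5,2,-0.02,0,0,9,3],[7.3,2,-0.02,0,0,9,3],[8.1,2,-0.02,0,0,9,3],[8.9,2,-0.02,0,0,9,3],[9.19,2,-0.02,0,0,9,3],[9.19,2,-0.02,0,0,9,3],[9.19,2,-0.02,0,0,9,3],[9.19,2,-0.02,0,0,9,3]]'; python3 -c "
from h import *
move([403.7,277.5,165],yaw(1.5))"
```

```text
clock: 48.52
position: [403.8, 275.5, 285.0]
eef_rot: [[-0.023, 1.0, -0.0], [1.0, 0.023, -0.001], [-0.001, -0.0, -1.0]]
contact_force: [-0.6, 0.6, -1.0]
width: 7.1
gripper_force: 58.5
t 48.52 p [403.8 275.5 285. ] F [-0.6  0.6 -1. ] w 7.1 gf 58.5
shift [ 0.036 -0.     2.   ] turn [-0.03  0.07 -0.17]
```

```bash
python3 -m jog '[[0.035,0,0.5,0,0,0,3],[0.035,0,1.1,0,0,0,3],[0.035,0,1.5,0,0,0,3],[0.035,0,1.65,0,0,0,3],[0.035,0,1.7,0,0,0,3],[0.035,0,1.8,0,0,0,3],[0.035,0,1.9,0,0,0,3],[0.035,0,2,0,0,0,3],[0.035,0,2,0,0,0,3]]'
```

```text
clock: 49.65
position: [403.1, 279.0, 165.0]
eef_rot: [[-0.026, 1.0, -0.001], [1.0, 0.026, -0.0], [-0.0, -0.001, -1.0]]
contact_force: [-0.9, -0.1, -0.7]
width: 7.3
gripper_force: 58.5
```

```bash
python3 -m jog '[[0,0,0.2,0,0,0,3],[0,0,0.4,0,0,0,3],[0,0,0.52,0,0,0,3],[0,0,0.57,0,0,0,3],[0,0,0.59,0,0,0,3],[0,0,0.6,0,0,0,3],[0,0,0.6,0,0,0,3]]'
```

```text
clock: 50.52
position: [403.4, 279.4, 129.9]
eef_rot: [[-0.026, 1.0, 0.0], [1.0, 0.026, -0.0], [-0.0, 0.0, -1.0]]
contact_force: [-1.7, -1.1, 2.9]
width: 7.7
gripper_force: 59.1
```

```bash
python3 -m jog '[[0,0,0.01,0,0,0,3],[0,0,0,0,0,0,9],[0,0,0,0,0,0,12],[0,0,0,0,0,0,18],[0,0,0,0,0,0,26],[0,0,0,0,0,0,26],[0,0,-0.4,0,0,0,26],[0,0,-1,0,0,0,28],[0,0,-1.8,0,0,0,30],[0,0,-2.6,0,0,0,30],[-1,0.6,-2.8,0,0,0,30],[-2,1,-2.8,0,0,0,30],[-3,1,-2.8,0,0,0,30],[-3,1,-2.8,0,0,0,30],[-3,1,-2.8,0,0,0,30]]'; python3 chk.py 100 50 0 -100;  python3 - <<'E'
from h import *
st();c=bot.read_camera("scene");cv2.imwrite("pics/s9.png",cv2.resize(c["image"][150:390,100:420],None,fx=2.5,fy=2.5))
E
```

```text
clock: 52.4
position: [467.9, 100.4, 297.3]
eef_rot: [[-0.024, 1.0, -0.0], [1.0, 0.024, 0.0], [0.0, -0.0, -1.0]]
contact_force: [-0.2, 1.8, -0.5]
width: 30.2
gripper_force: 0.0
100.0 n 159 across -0.58 along [-46.4 -40.1]
50.0 n 227 across 0.2 along [-49.1 -40.1]
0.0 n 244 across 0.02 along [-49.6 -40.1]
-100.0 n 258 across 0.51 along [-50.1 -40. ]
t 52.45 p [467.7 102.1 297.5] F [ 0.3  1.  -0.4] w 30.2 gf 0.0
```

View pics/s9.png

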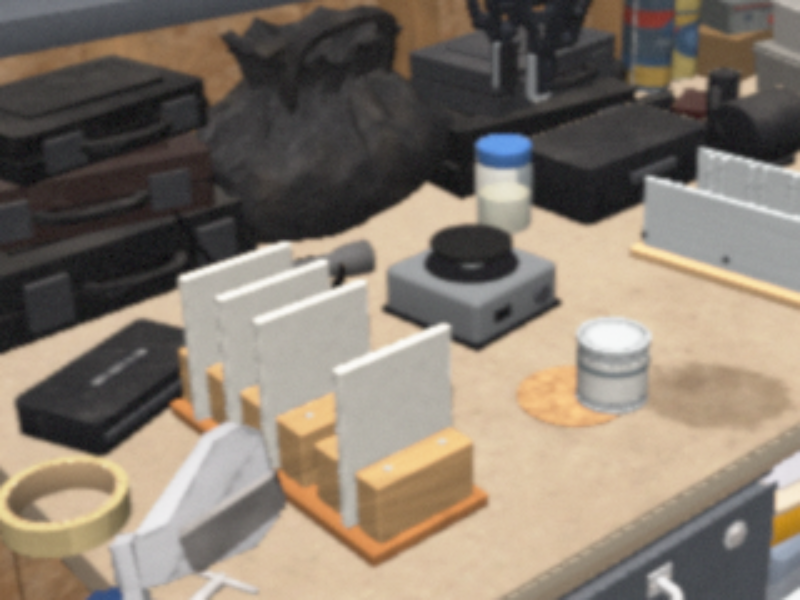

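All four boards stand upright in their lanes. The tin has been knocked off-centre on the coaster, with its lid now at crop (613,335), and needs re-placing.

```bash
python3 - <<'E'
from h import *
c=bot.read_camera("scene");p=cast(c,[[100+613/2.5,150+335/2.5]],60)[0];print(p)
d=bot.read_camera("wrist");print(proj(d,p))
cv2.imwrite("pics/w10.png",d["image"])
move([p[0],p[1],250],yaw(0))
E
```

```text
[414.87681099  44.00856077  60.        ]
[[269.37000179 271.62055687]]
t 52.6 p [467.6 103.2 297.6] F [-0.2  0.3 -0.5] w 30.0 gf 0.0
shift [-0.961 -0.908  0.792] turn [ 0.01 -0.03  1.74]
```

```bash
python3 -m jog '[[-0.5,-0.45,0.2,0,0,0.8,85],[-0.96,-0.91,0.5,0,0,1.5,85],[-0.96,-0.91,0.79,0,0,1.5,85],[-0.96,-0.91,0.79,0,0,1.5,85],[-0.96,-0.91,0.79,0,0,1.5,85]]';python3 - <<'E'
from h import *
c=bot.read_camera("wrist");hsv=cv2.cvtColor(c["image"],cv2.COLOR_BGR2HSV)
m=((hsv[...,2]>120)&(hsv[...,1]<45)).astype(np.uint8)*255; m[:150]=0;m[300:]=0;m[:,:230]=0;m[:,430:]=0
k,_=cv2.findContours(m,0,1);k=max(k,key=cv2.contourArea);print(cv2.boundingRect(k))
e=cv2.minEnclosingCircle(k);print(e);p=cast(c,[e[0]],60)[0];print(p)
cv2.imwrite("pics/w11.png",c["image"])
move([p[0],p[1],38],yaw(0))
E
```

```text
clock: 53.22
position: [415.7, 43.3, 250.8]
eef_rot: [[-0.003, 1.0, 0.001], [1.0, 0.003, 0.001], [0.001, 0.001, -1.0]]
contact_force: [0.1, 0.4, 0.4]
width: 85.1
gripper_force: 0.0
(271, 166, 110, 104)
((322.5, 218.0), 64.74768829345703)
[411.09789633  46.51066534  60.        ]
t 53.27 p [415.9  43.2 251. ] F [-0.3  0.1 -0.4] w 85.1 gf 0.0
shift [ 0.053 -0.087  3.55 ] turn [ 0.1  -0.04  0.13]
```

View pics/w11.png

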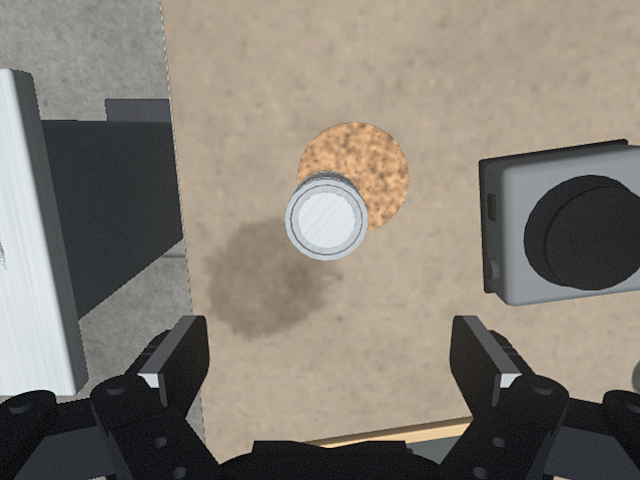

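The lid is at (327,219), almost in line with the jaws. The tin stands on the edge of the coaster. Grip it again.

```bash
python3 -m jog '[[0.02,-0.02,1,0,0,0,85],[0.02,-0.02,2,0,0,0,85],[0.02,-0.02,2.6,0,0,0,85],[0.02,-0.02,3.0,0,0,0,85],[0.02,-0.02,3.3,0,0,0,85],[0.02,-0.02,3.51,0,0,0,85],[0.02,-0.02,3.51,0,0,0,85],[0.02,-0.02,3.51,0,0,0,60],[0.02,-0.02,3.51,0,0,0,55],[0.02,-0.02,3.51,0,0,0,50],[0.02,-0.02,3.51,0,0,0,50],[0.02,-0.02,3.51,0,0,0,50],[0.02,-0.02,3.51,0,0,0,50],[0.02,-0.02,3.51,0,0,0,50],[0.02,-0.02,3.51,0,0,0,50]]' && python3 -m jog '[[0,0,-0.15,0,0,0,50],[0,0,-0.3,0,0,0,50],[0,0,-0.4,0,0,0,50],[0,0,-0.4,0,0,0,50]]'; python3 -c "
from h import *
move([437.2,67.9,62],yaw(0))"
```

```text
clock: 55.15
position: [414.8, 43.2, 40.5]
eef_rot: [[0.0, 1.0, 0.002], [1.0, -0.0, -0.0], [-0.0, 0.002, -1.0]]
contact_force: [-0.6, 1.0, 6.1]
width: 62.9
gripper_force: 65.2
clock: 55.65
position: [414.2, 42.9, 64.0]
eef_rot: [[0.001, 1.0, 0.001], [1.0, -0.001, -0.0], [-0.0, 0.001, -1.0]]
contact_force: [-0.6, 0.7, -3.5]
width: 62.9
gripper_force: 66.3
t 55.65 p [414.2  42.9  64. ] F [-0.6  0.7 -3.5] w 62.9 gf 66.3
shift [0.417 0.383 0.034] turn [ 0.08  0.01 -0.04]
```

```bash
python3 -m jog '[[0.15,0.14,0,0,0,0,50],[0.3,0.28,0,0,0,0,50],[0.415,0.38,0,0,0,0,50],[0.415,0.38,0,0,0,0,50],[0.415,0.38,0.2,0,0,0,50],[0.415,0.38,0.33,0,0,0,50],[0.415,0.38,0.38,0,0,0,50],[0.415,0.38,0.4,0,0,0,50],[0.415,0.38,0.4,0,0,0,50]]'
```

```text
clock: 56.78
position: [435.2, 67.3, 40.6]
eef_rot: [[0.001, 1.0, -0.004], [1.0, -0.001, -0.004], [-0.004, -0.004, -1.0]]
contact_force: [-8.4, -2.3, 18.3]
width: 62.7
gripper_force: 68.3
```

Contact. Ease off, release, rise clear and check.

```bash
python3 -m jog '[[0,0,-0.015,0,0,0,50],[0,0,-0.02,0,0,0,66],[0,0,-0.02,0,0,0,72],[0,0,-0.02,0,0,0,85],[0,0,-0.02,0,0,0,85],[0,0,-0.02,0,0,0,85],[0,0,-0.8,0,0,0,85],[0,0,-1.8,0,0,0,85],[0,0,-2.8,0,0,0,85],[0,0,-3.5,0,0,0,85],[0,0,-3.5,0,0,0,85]]'; python3 - <<'E'
from h import *
st();c=bot.read_camera("wrist");cv2.imwrite("pics/w12.png",cv2.resize(c["image"][100:320,180:480],None,fx=2.5,fy=2.5));print((proj(c,[[437,68,63]])-[180,100])*2.5)
E
```

```text
clock: 58.15
position: [439.4, 68.4, 253.1]
eef_rot: [[0.001, 1.0, 0.009], [1.0, -0.001, -0.002], [-0.002, 0.009, -1.0]]
contact_force: [-0.7, 0.6, -0.7]
width: 85.2
gripper_force: 0.0
t 58.15 p [439.4  68.4 253.1] F [-0.7  0.6 -0.7] w 85.2 gf 0.0
[[358.84232104 305.54650264]]
```

View pics/w12.png

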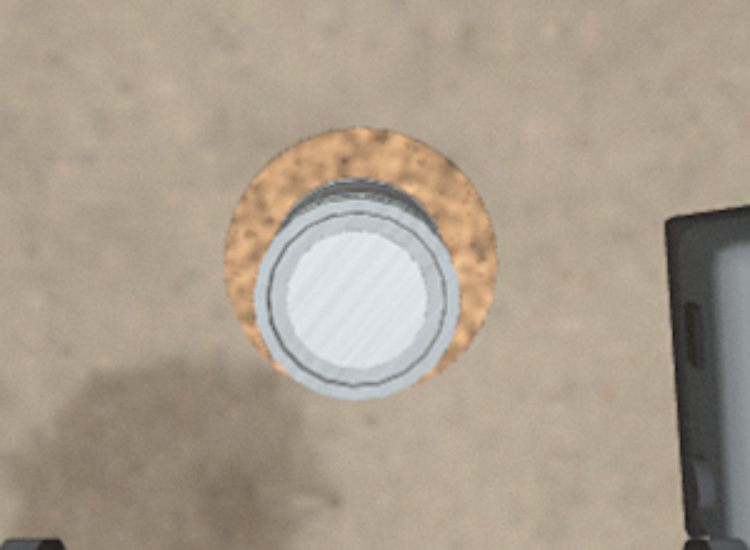

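The tin is back within about 2–3 mm of the coaster's middle: its lid is at crop (357,298), where I predicted (359,305). The boards haven't been touched since the last check. Handing in.

```bash
python3 -c "
from plant import bot
print(bot.sign_off())"
```

```text
the job is handed in; nothing more can be done
None
```

The job is handed in: the tin was pressed on the mixer for about 1.75 s and now stands upright on the coaster, about 2–3 mm off its middle because I had to put it back after it was knocked, and all four boards stand upright in lanes 0, 2, 3 and 4, the worst about 2.5–3.5 mm off centre (lane 4).

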